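Raise the instrument locker window to the brass pointer

TASK

Push the counterweighted window of the instrument locker up with the fingertips from beneath its lip until the lip is level with the brass pointer clamped on the frame, then leave it there and move clear. Do not pinch the lip, and do not shift or pick up the flashlight, the chart weight or the star finder.

Things in the scene. Friction and masses are not known exactly. Their poses are not given: they have to be found in the camera images.
- hutch: Fixed aluminium locker on the shelf (z = 0). Origin on the shelf under its middle; front faces its own -x, y is its width, z up; place and yaw vary. Plinth 360 mm wide, 100 mm high, front at x = -55 mm; two posts at y = +-165 mm, 30 mm wide, 460 mm high, front x = -57 mm. Window plane x = -66 mm. Space before the window is free but for loose things up to 46 mm high on the shelf.
- sash (a joint): How far the window is raised, m: 0 = fully down, at most 0.185. Counterweighted: moving it either way takes about 2 to 5 N, and it stays where it is left. A clear pane in an aluminium frame, 286 mm wide, 160 mm high, 12 mm thick. It starts 0 to 25 mm up and has to rise by about 45 to 140 mm.
- lip_edge (a point): Middle of the outer edge of the window's lip, at the centre of a 10 mm round bead; moves with the window, axes as the locker's. At joint 0 it is 118 mm above the shelf, 110 mm before (-x of) the locker's origin. The lip is a level plate 6 mm thick, 250 mm wide (y) along the window's foot, reaching 38 mm out from its face to this bead; a rubber strip lies on its top. Beneath it is free.
- mark_tip (a point): Tip of the brass pointer of the screw clamp fixed on the right-hand (-y) frame post: a flat level brass strip 5 mm thick and 10 mm wide standing out forward (-x) beside the lip's end, 36 mm beyond it in y; the point is at mid-thickness. Its height varies and is the mark: the window is right when lip_edge is at this height.
- flashlight: Bystander: steel pocket flashlight lying on the shelf in front of the locker, 124 mm long (its x), 26 mm thick. Origin in the middle of its underside. Loose.
- chart_weight: Bystander: grey ceramic chart weight, a 60 mm disc with a 40 mm knob, 46 mm high, standing on the shelf in front of the locker. Origin at the centre of its underside. Loose.
- star_finder: Bystander: black bakelite star finder base, a disc 110 mm across and 7 mm thick with a small centre pin, lying on the locker's plinth behind the window. Origin at the centre of its underside. Loose.

How it is judged:
On the way, in this order (a step that is already met when the one before it is completed fails the run):
1. the fingers bear on the lip from beneath while the window is still well below the mark ((contact force between the fingers and sash_c5 above 0.5 N or contact force between the fingers and sash_c6 above 0.5 N or contact force between the fingers and sash_c0 above 0.5 N) and z of lip_edge in the frame of mark_tip below -0.02 m), for 0.05 s.
2. the fingers, still pushing on the lip, bring it level with the pointer ((contact force between the fingers and sash_c5 above 0.3 N or contact force between the fingers and sash_c6 above 0.3 N or contact force between the fingers and sash_c0 above 0.3 N) and z of lip_edge in the frame of mark_tip above -0.008 m), for 0.02 s.
At the end, for the whole second after the job is handed in: The lip's edge stands within 8 mm of the pointer's height, the window is at rest, and flashlight, chart weight and star finder are within 15 mm of where they were (z of lip_edge in the frame of mark_tip between -0.008 and 0.008 m and velocity of joint sash between -0.003 and 0.003 m/s and distance of each of flashlight, chart_weight, star_finder from where it was at the start of the episode below 0.015 m); the robot touches nothing.
It fails at once if the lip is pinched from above and below (contact force between the fingers and sash_c7 above 1 N and (contact force between the fingers and sash_c5 above 1 N or contact force between the fingers and sash_c6 above 1 N or contact force between the fingers and sash_c0 above 1 N)).
It fails at once if the flashlight is shifted or lifted (distance of flashlight from where it was at the start of the episode above 0.015 m).
It fails at once if the chart weight is shifted or lifted (distance of chart_weight from where it was at the start of the episode above 0.015 m).
It fails at once if the star finder is shifted or lifted (distance of star_finder from where it was at the start of the episode above 0.015 m).
It also fails if it takes over 40 s, if anything falls off the work surface, if the arm or the gripper's body presses on something with over 40 N, if the wrist force passes 120 N, or if a joint passes its speed limit or range.

ROBOT

A 7-joint arm with a two-finger parallel gripper is mounted at the origin on the work surface. World frame = base frame: x ahead of the robot, y to its left, z up, the work surface at z = 0. Lengths are in m, angles in rad, forces in N, time in s.
With the tool pointing down it reaches from about 0.425 to 0.95 m from the base axis. Payload 4.7 kg.
Tool frame: the origin (TCP) lies on the centre line of the jaws, within the pads' length; the fingertips stand robot.nose_length ahead of it and the grasp point (between the pads) lies 8 mm behind it (robot.nose_length is the distance from the TCP to the fingertips, in m); z points along the fingers, x is the direction in which the jaws open and shut, and the axes are right-handed (so a half turn about z gives the same grasp; the last joint's range is limited). The gripper opens to 85 mm and grips with 20 to 120 N. Pads are 22 mm wide; open, the fingers measure 114 mm over their backs; the gripper's body (76 mm by 85 mm) begins 54 mm behind the grasp point. The pads swing forward as they close: fully open they stand 13 mm farther back than shut.
Start: joints at [1.208, 0.469, -0.049, 1.532, 0.024, 1.141, -0.082], TCP at [0.221, -0.638, 0.242] pointing down, gripper open.
Joint ranges: [-2.59, 2.59], [-0.33, 1.99], [-1.39, 1.29], [0.1, 2.45], [-1.04, 4.18], [0.21, 1.99], [-2.66, 2.66]. Speed limits (rad/s): [2.57, 2.57, 3.14, 3.14, 3.14, 3.14, 3.14].

INTERFACE

Orientations are given as [roll, pitch, yaw] about the fixed x, y, z axes, in that order (R = Rz(yaw) Ry(pitch) Rx(roll)).
In Python, from plant import robot gives the robot as it stands. Calls block until the motion is done:
- robot.goto(position, orientation): joint-space move of the TCP to a pose.
- robot.move_straight(position, vel=0.15, attitude=None, contact_N=None): straight line of the TCP; attitude=None keeps the orientation; vel is the mean speed in m/s. With contact_N (N) it stops when the force on the tool has changed by that much, and returns True; else False.
- robot.move_joints(angles): joint-space move.
- robot.grip(opening, strength=None): opening from 0.0 (shut) to 1.0 (fully open); strength is the grip in N (None keeps the last); returns when the fingers have stopped.
- robot.sleep(seconds).
- robot.inverse_kinematics(position, orientation): joint angles nearest the present ones, or None.
- robot.sense(): the state.
- robot.grab_frame(name): name is "scene" or "side" or "wrist"; returns a dict with "image" (420x560x3 uint8, red, green, blue), "range_z" (420x560 float32, m along the optical axis (not along the pixel's ray), 0 where there is no reading), "fx", "fy", "cx", "cy" (pixels), "R" (3x3) and "t" (3): a world point X has camera coordinates R X + t. Camera axes: x right, y down, z forward; pixel columns grow to the right and rows downward; lengths in m; the calibration is good to about 2 mm. The wrist camera is an equidistant fisheye: a pixel r from the principal point sees the ray r / f radians off the axis. A picture is of the moment at which its call begins.
A pose or a line that the arm cannot do raises robot.IKError and nothing moves.
- robot.close_job(): hands the job in, once; it reports no verdict.
The state is a dict: "t": time; "joint_pos": joint angles; "joint_velocities": joint speeds; "effort": joint torques, N m; "tcp_pos": TCP position; "tcp_rot": TCP orientation; "wrist_force": force on the tool from outside, world axes, zero at the start; "torque": the same for the moment, N m; "opening": opening from 0.0 (shut) to 1.0 (fully open).
Only numpy, scipy, OpenCV 4.12 (cv2) and the standard library are available. Lean on these libraries where they do the work, as an engineer would, in place of code of your own. Each camera call takes 0.05 s, during which the arm holds its last target.

## Working session

There is one attempt and no reset: what is moved stays moved. The work goes in short steps, each a Python script; the robot and the scene stay as the last script left them, time stands still between calls to the robot, and variables do not carry over. Pictures are saved under pics/ and viewed, and the job is handed in when it is done.

```bash
mkdir -p pics; ls; python3 - <<'E'
from plant import robot
import cv2,numpy as np
s=robot.sense();print({k:np.round(v,3) for k,v in s.items()},robot.nose_length)
for n in ["scene","side","wrist"]:
    f=robot.grab_frame(n);cv2.imwrite(f"pics/{n}0.png",f["image"][:,:,::-1]);np.savez(f"{n}0.npz",**f)
    print(n,f["fx"],f["cx"],f["cy"],np.round(f["R"],3).tolist(),f["t"],(f["range_z"]>0).mean())
E
```

```text
pics
{'t': np.float64(0.0), 'joint_pos': array([ 1.208,  0.469, -0.049,  1.534,  0.024,  1.141, -0.082]), 'joint_velocities': array([-0.001, -0.   ,  0.002, -0.002,  0.002,  0.   , -0.001]), 'effort': array([ 0.0000e+00, -5.1031e+01, -4.6000e-02, -2.3772e+01,  1.1000e-02,
        7.0000e-03, -0.0000e+00]), 'tcp_pos': array([ 0.221, -0.637,  0.241]), 'tcp_rot': array([ 3.142e+00,  2.000e-03, -1.237e+00]), 'wrist_force': array([-1.204,  0.321, -0.485]), 'torque': array([0.04 , 0.025, 0.021]), 'opening': np.float64(0.997)} 0.011
scene 461.28508380037147 280.6022516158543 209.3902478307124 [[0.847, 0.532, 0.004], [0.41, -0.647, -0.643], [-0.34, 0.546, -0.766]] [-0.48953368 -0.11464556  1.30355197] 0.9959778911564626
side 438.8214239858528 282.11715714972127 208.3150358256361 [[0.986, -0.169, 0.01], [-0.114, -0.709, -0.696], [0.125, 0.684, -0.718]] [-0.53325919  0.20111367  0.95535984] 0.9960544217687075
wrist 325.19226210127806 279.5629885338533 205.82592955786842 [[0.327, -0.945, -0.001], [-0.905, -0.313, 0.288], [-0.273, -0.093, -0.957]] [-0.67497206 -0.03716013  0.37952208] 0.9922874149659864
```

View pics/scene0.png

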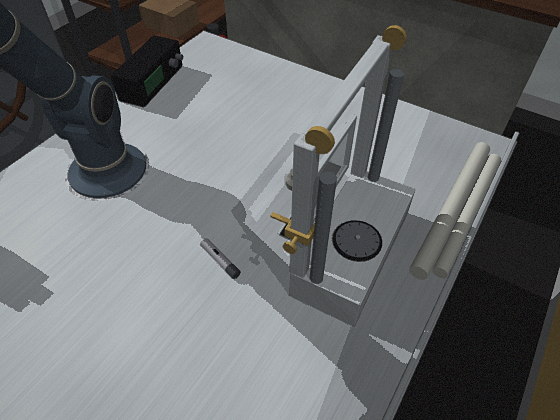

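View pics/side0.png

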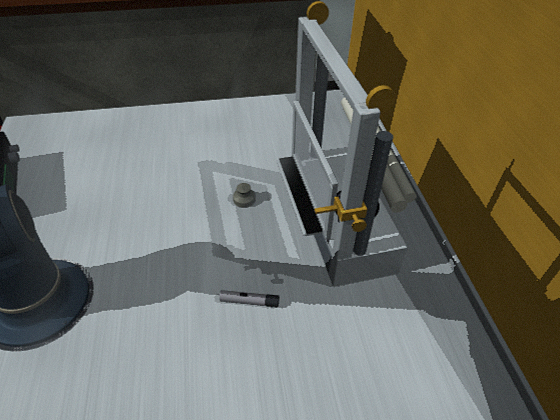

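View pics/wrist0.png

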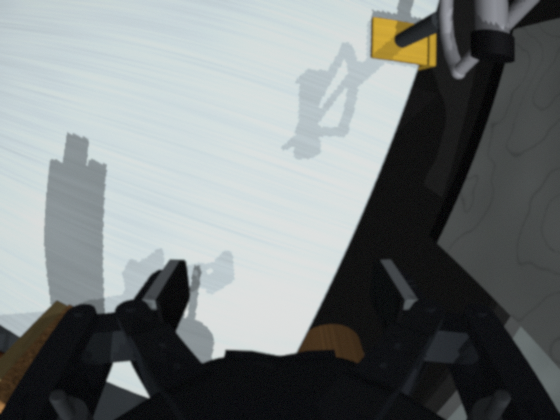

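The scene view shows the locker, with brass pointer tip near (275,215), the flashlight (220,258) and the star finder (357,240). The side view shows the black lip strip from (283,158) to (318,232), the pointer tip near (316,210), the chart weight (243,195) and the flashlight (248,298). I'll measure these with the depth data.

```bash
cat > h.py <<'E'
import numpy as np,cv2
def pts(f,m=None):
    d=f["range_z"]; v,u=np.mgrid[:d.shape[0],:d.shape[1]]
    if m is None: m=d>0
    m=m&(d>0)
    c=np.stack([(u[m]-f["cx"])/f["fx"]*d[m],(v[m]-f["cy"])/f["fy"]*d[m],d[m]],1)
    return (c-f["t"])@f["R"]   # R^T(c-t)
def ray(f,u,v):
    d=np.array([(u-f["cx"])/f["fx"],(v-f["cy"])/f["fy"],1.])
    return -f["R"].T@f["t"], f["R"].T@d
E
python3 - <<'E'
from h import *
for n in ["side","scene"]:
    f=dict(np.load(n+"0.npz")); im=f["image"]; x0,y0,w,h=(210,80,200,200) if n=="side" else (180,90,240,240)
    cv2.imwrite(f"pics/{n}_z.png",cv2.resize(im[y0:y0+h,x0:x0+w,::-1],(600,600) ,interpolation=cv2.INTER_CUBIC))
    hsv=cv2.cvtColor(im,cv2.COLOR_RGB2HSV)
    br=(hsv[...,0]>10)&(hsv[...,0]<32)&(hsv[...,1]>130)&(hsv[...,2]>80)
    box=np.zeros_like(br); box[195:235,300:372]=1 
    if n=="scene": box[:]=0; box[205:255,265:315]=1
    P=pts(f,br&box); 
    i=np.argsort(P[:,0])[:]; print(n,"brass",len(P)); print(np.round(P[i][:40:2],3))
    if n=="side":
        bl=(hsv[...,2]<45); b2=np.zeros_like(br); b2[150:238,275:325]=1
        P=pts(f,bl&b2); P=P[(P[:,2]>.09)]; print("strip",len(P),P.mean(0),np.percentile(P[:,2],[2,10,50,90,98]))
        r=cv2.minAreaRect((P[:,:2]*1000).astype(np.float32)); print(r,cv2.boxPoints(r))
E
```

```text
side brass 359
[[ 0.591 -0.054  0.246]
 [ 0.592 -0.052  0.24 ]
 [ 0.593 -0.058  0.241]
 [ 0.593 -0.053  0.244]
 [ 0.594 -0.051  0.245]
 [ 0.595 -0.054  0.244]
 [ 0.596 -0.051  0.244]
 [ 0.597 -0.054  0.244]
 [ 0.598 -0.06   0.245]
 [ 0.599 -0.055  0.245]
 [ 0.6   -0.05   0.243]
 [ 0.601 -0.053  0.243]
 [ 0.602 -0.05   0.242]
 [ 0.603 -0.054  0.244]
 [ 0.604 -0.051  0.243]
 [ 0.604 -0.056  0.245]
 [ 0.606 -0.05   0.244]
 [ 0.607 -0.054  0.243]
 [ 0.608 -0.05   0.244]
 [ 0.608 -0.057  0.242]]
strip 1056 [0.59806854 0.08177833 0.1396481 ] [0.13669837 0.13783268 0.13944076 0.14114121 0.14206109]
((597.724609375, 85.88652038574219), (35.45576858520508, 289.75640869140625), 3.353966236114502) [[571.5511   229.47942 ]
 [588.5031   -59.78069 ]
 [623.89813  -57.706375]
 [606.9461   231.55373 ]]
scene brass 250
[[ 0.592 -0.055  0.244]
 [ 0.593 -0.06   0.244]
 [ 0.594 -0.058  0.242]
 [ 0.595 -0.056  0.241]
 [ 0.596 -0.054  0.245]
 [ 0.598 -0.061  0.245]
 [ 0.599 -0.058  0.242]
 [ 0.6   -0.052  0.243]
 [ 0.601 -0.059  0.244]
 [ 0.602 -0.053  0.244]
 [ 0.603 -0.061  0.244]
 [ 0.604 -0.059  0.243]
 [ 0.606 -0.051  0.242]
 [ 0.607 -0.057  0.243]
 [ 0.607 -0.061  0.245]
 [ 0.609 -0.056  0.243]
 [ 0.609 -0.06   0.245]
 [ 0.61  -0.054  0.242]
 [ 0.611 -0.06   0.243]
 [ 0.612 -0.055  0.241]]
```

```bash
python3 - <<'E'
from h import *
f=dict(np.load("side0.npz")); 
P=pts(f);z=P[:,2]
for lo,hi in [(.44,.47),(.25,.45),(.09,.105),(.004,.06)]:
    q=P[(z>lo)&(z<hi)&(P[:,0]>.3)&(P[:,0]<1.1)]
    print(lo,len(q),q.min(0) if len(q) else 0,q.max(0) if len(q) else 0)
E
```

```text
0.44 2661 [ 0.61895193 -0.07284876  0.44011445] [0.7006357  0.28873384 0.46997233]
0.25 6658 [ 0.60616242 -0.10795947  0.25003598] [0.71184263 0.28676915 0.44999321]
0.09 2630 [ 0.30057897 -0.07150958  0.09000079] [0.84608703 1.21472161 0.1049844 ]
0.004 8544 [ 0.30028013 -0.41640815  0.00400266] [0.94571022 1.21364419 0.05999258]
```

View pics/side_z.png

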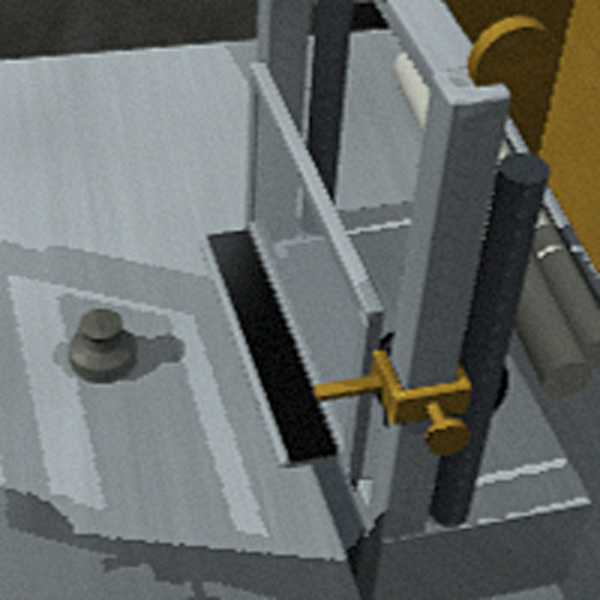

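```bash
python3 - <<'E'
from h import *
# strip, robust; and shelf objects
f=dict(np.load("side0.npz")); im=f["image"];hsv=cv2.cvtColor(im,cv2.COLOR_RGB2HSV)
def box(y0,y1,x0,x1):
    b=np.zeros(im.shape[:2],bool); b[y0:y1,x0:x1]=1; return b
P=pts(f,(hsv[...,2]<45)&box(150,238,275,325)); P=P[(P[:,2]>.13)&(P[:,2]<.15)]
for lo in np.arange(-.08,.24,.02):
    q=P[(P[:,1]>=lo)&(P[:,1]<lo+.02)]
    if len(q): print(round(lo,2),len(q),np.round([q[:,0].min(),np.percentile(q[:,0],5),np.percentile(q[:,0],95),q[:,2].mean(),q[:,1].min(),q[:,1].max()],4))
for nm,b in [("flash",box(285,312,210,290)),("weight",box(175,215,225,265)),("shelf",box(330,380,150,350))]:
    P=pts(f,b); q=P[P[:,2]>.012] if nm!="shelf" else P
    print(nm,len(q),q.min(0),q.max(0),q.mean(0))
# posts' front/top; brace at z~0.46
P=pts(f);q=P[(P[:,2]>.452)&(P[:,2]<.468)&(P[:,0]>.55)&(P[:,0]<.75)&(P[:,1]<.32)&(P[:,1]>-.12)]
r=cv2.minAreaRect((q[:,:2]*1000).astype(np.float32));print(r,cv2.boxPoints(r))
f=dict(np.load("scene0.npz"))
P=pts(f);q=P[(P[:,2]>.452)&(P[:,2]<.468)&(P[:,0]>.55)&(P[:,0]<.75)&(P[:,1]<.32)&(P[:,1]>-.12)]
r=cv2.minAreaRect((q[:,:2]*1000).astype(np.float32));print(r,cv2.boxPoints(r))
E
```

```text
-0.04 1 [ 0.5992  0.5992  0.5992  0.1411 -0.021  -0.021 ]
-0.02 127 [ 5.865e-01  5.888e-01  6.186e-01  1.391e-01 -1.970e-02 -1.000e-04]
0.0 113 [5.851e-01 5.873e-01 6.174e-01 1.396e-01 5.000e-04 2.000e-02]
0.02 103 [0.5847 0.5856 0.6163 0.1395 0.0201 0.0399]
0.04 100 [0.5829 0.584  0.6142 0.1393 0.0402 0.0599]
0.06 99 [0.5816 0.5835 0.6133 0.1394 0.0605 0.0796]
0.08 96 [0.5802 0.5816 0.6122 0.1396 0.0805 0.1   ]
0.1 84 [0.5781 0.5804 0.6103 0.1394 0.1002 0.1196]
0.12 84 [0.5779 0.5796 0.6098 0.1398 0.1201 0.14  ]
0.14 81 [0.5769 0.5783 0.6086 0.1394 0.1403 0.1591]
0.16 77 [0.5759 0.5776 0.6066 0.1397 0.1604 0.1791]
0.18 54 [0.5753 0.584  0.6059 0.1392 0.18   0.1995]
0.2 26 [0.5891 0.59   0.6049 0.1392 0.2002 0.2197]
0.22 9 [0.5734 0.5826 0.6042 0.1391 0.2215 0.2311]
flash 620 [ 0.3931474  -0.10646785  0.01201247] [ 0.51926677 -0.05162357  0.02954662] [ 0.45666738 -0.08145844  0.02114821]
weight 370 [0.44954215 0.20676281 0.01224039] [0.5086008  0.25675308 0.04846633] [0.47875371 0.22934884 0.0297855 ]
shelf 9964 [ 0.24343391 -0.27909255 -0.00649454] [ 0.65214587 -0.11108573  0.00498886] [ 0.44142007 -0.19731853 -0.00079469]
((659.1320190429688, 109.53707122802734), (58.25898742675781, 362.1250915527344), 3.827800750732422) [[617.9801   288.25107 ]
 [642.1549   -73.066185]
 [700.28394  -69.176926]
 [676.10913  292.14032 ]]
((660.024658203125, 107.67339324951172), (58.15655517578125, 359.6490783691406), 3.835222005844116) [[618.9835   285.15024 ]
 [643.0394   -73.693405]
 [701.0658   -69.80345 ]
 [677.0099   289.0402  ]]
```

```bash
python3 - <<'E'
from plant import robot
from h import *
from scipy.spatial.transform import Rotation as Ro
yaw=np.radians(3.8)
def ori(az,el,roll):
    # z axis along azimuth az elevation el; roll about z; roll 0: x horizontal
    z=np.array([np.cos(az)*np.cos(el),np.sin(az)*np.cos(el),np.sin(el)])
    x=np.cross(z,[0,0,1]);x/=np.linalg.norm(x);y=np.cross(z,x)
    return (Ro.from_matrix(np.stack([x,y,z],1))*Ro.from_euler('z',roll)).as_euler('xyz')
for azd in [0,30,-30,60,-60]:
  for el in [10,0,-10,-20,-30,-40]:
    for rd in [0,180,90,-90]:
        r=[]
        for p in [(.48,.10,.12),(.585,.10,.11),(.585,.10,.24)]:
            j=robot.inverse_kinematics(list(p),list(ori(yaw+np.radians(azd),np.radians(el),np.radians(rd))))
            r.append(None if j is None else np.round(j,2).tolist())
        if any(x for x in r): print(azd,el,rd,r)
E
```

```text
0 -30 0 [None, None, [0.51, 0.3, -0.98, 2.38, 2.36, 0.67, 2.27]]
0 -30 180 [None, None, [0.65, 0.38, -1.16, 2.37, 2.3, 0.74, -0.76]]
0 -30 90 [None, None, [0.65, 0.38, -1.16, 2.37, 2.3, 0.74, 0.81]]
0 -30 -90 [None, None, [0.65, 0.38, -1.16, 2.37, 2.3, 0.74, -2.33]]
0 -40 0 [None, [0.32, 0.55, -0.8, 2.38, 2.39, 0.76, 2.28], [-0.65, 0.12, 0.33, 2.34, 2.32, 0.23, 2.18]]
0 -40 180 [None, [0.58, 0.77, -1.18, 2.37, 2.26, 0.97, -0.56], [0.69, 0.31, -1.16, 2.28, 1.91, 0.51, -0.41]]
0 -40 90 [None, [0.58, 0.77, -1.18, 2.37, 2.26, 0.97, 1.01], [0.69, 0.31, -1.16, 2.28, 1.91, 0.51, 1.16]]
0 -40 -90 [None, [0.58, 0.77, -1.18, 2.37, 2.26, 0.97, -2.13], [0.69, 0.31, -1.16, 2.28, 1.91, 0.51, -1.98]]
30 10 0 [None, [0.1, 1.07, -0.05, 2.37, 3.87, 1.95, 1.8], None]
30 10 180 [None, [0.1, 1.07, -0.05, 2.37, 3.87, 1.95, -1.34], None]
30 10 90 [None, [0.1, 1.07, -0.05, 2.37, 3.87, 1.95, 0.23], None]
30 10 -90 [None, [1.14, 1.79, -1.22, 2.33, 3.94, 0.71, -1.94], None]
30 0 0 [None, [-0.22, 1.0, 0.33, 2.44, 3.71, 1.95, 1.48], None]
30 0 180 [None, [1.08, 1.57, -1.21, 2.38, 3.67, 0.78, -0.36], None]
30 0 9
[... 9437 characters left out ...]
0.1, 0.85, -1.18, 2.18, 1.38, 1.73, 1.9], [0.08, 0.84, -1.0, 1.99, 1.47, 1.6, 2.09], [0.2, 0.68, -1.18, 1.91, 1.36, 1.69, 2.3]]
-60 -40 180 [[0.03, 0.74, -1.04, 2.18, 1.34, 1.6, -1.22], [-0.06, 0.73, -0.78, 2.0, 1.39, 1.43, -1.03], [0.16, 0.64, -1.1, 1.92, 1.33, 1.63, -0.83]]
-60 -40 90 [[-0.0, 0.71, -0.99, 2.18, 1.32, 1.56, 0.36], [-0.04, 0.74, -0.81, 2.0, 1.4, 1.46, 0.53], [-0.02, 0.5, -0.81, 1.93, 1.22, 1.44, 0.79]]
-60 -40 -90 [[-1.2, 0.53, 0.53, 2.25, 0.92, 0.8, -2.47], [-0.0, 0.76, -0.86, 1.99, 1.42, 1.49, -2.61], [0.19, 0.67, -1.15, 1.92, 1.35, 1.66, -2.4]]<sys>:0: UserWarning: Gimbal lock detected. Setting third angle to zero since it is not possible to uniquely determine all angles.
```

```bash
cat >> h.py <<'E'
from scipy.spatial.transform import Rotation as Ro
YAW=np.radians(3.8); O=np.array([.6874,.1105])
def ori(az,el,roll):
    z=np.array([np.cos(az)*np.cos(el),np.sin(az)*np.cos(el),np.sin(el)])
    x=np.cross(z,[0,0,1]);x/=np.linalg.norm(x);y=np.cross(z,x)
    return (Ro.from_matrix(np.stack([x,y,z],1))*Ro.from_euler('z',roll)).as_euler('xyz'),z
def loc(lx,ly,z):   # locker frame -> world
    c,s=np.cos(YAW),np.sin(YAW); return np.array([O[0]+c*lx-s*ly,O[1]+s*lx+c*ly,z])
E
python3 - <<'E'
from plant import robot
from h import *
for azd in [-20,-30,-40,-50]:
  for el in [-10,-20,-30]:
    for ly in [-.06,-.03,0,.04]:
      for rd in [0,180]:
        o,z=ori(YAW+np.radians(azd),np.radians(el),np.radians(rd))
        tip=loc(-.110+.022,ly,0); h=z*[1,1,0]/np.hypot(*z[:2])
        def P(zt,back=0): p=tip-z*.011-h*back; p[2]=zt; return p
        r=[robot.inverse_kinematics(list(p),list(o)) for p in [P(.09,.12),P(.09,.06),P(.09),P(.16),P(.235)]]
        if all(x is not None for x in r): print(azd,el,ly,rd,[np.round(r[k],2).tolist() for k in (0,2,4)])
E
```

```text
-30 -10 0 0 [[-0.5, 0.96, -0.62, 2.38, 1.77, 1.9, 1.58], [-0.69, 0.84, -0.05, 2.32, 1.96, 1.44, 1.57], [-0.69, 0.48, -0.05, 2.34, 1.89, 1.31, 1.89]]
-30 -10 0 180 [[-0.5, 0.96, -0.62, 2.38, 1.77, 1.9, -1.56], [-0.23, 0.94, -0.59, 2.29, 2.08, 1.81, -1.34], [-0.53, 0.49, -0.24, 2.33, 1.9, 1.39, -1.21]]
-30 -10 0.04 0 [[-0.57, 0.95, -0.62, 2.31, 1.72, 1.89, 1.62], [-0.6, 0.85, -0.24, 2.26, 1.92, 1.55, 1.67], [-0.76, 0.5, -0.05, 2.29, 1.81, 1.32, 1.93]]
-30 -10 0.04 180 [[-0.57, 0.95, -0.62, 2.31, 1.72, 1.89, -1.52], [-0.6, 0.85, -0.24, 2.26, 1.92, 1.55, -1.47], [-0.61, 0.51, -0.24, 2.28, 1.83, 1.41, -1.18]]
-30 -20 0 0 [[-0.48, 0.81, -0.62, 2.39, 1.74, 1.64, 1.69], [-0.66, 0.72, -0.05, 2.32, 1.95, 1.21, 1.68], [-0.82, 0.38, 0.14, 2.31, 1.78, 1.03, 2.03]]
-30 -20 0 180 [[-0.48, 0.81, -0.62, 2.39, 1.74, 1.64, -1.45], [-0.04, 0.9, -0.81, 2.29, 2.06, 1.7, -1.17], [0.18, 0.66, -1.11, 2.26, 1.91, 1.61, -0.88]]
-30 -20 0.04 0 [[-0.54, 0.81, -0.62, 2.33, 1.69, 1.64, 1.72], [-0.58, 0.74, -0.24, 2.27, 1.88, 1.32, 1.78], [-0.89, 0.4, 0.14, 2.27, 1.7, 1.05, 2.07]]
-30 -20 0.04 180 [[-0.4, 0.9, -0.8
[... 7565 characters left out ...]
, [-0.01, 0.84, -0.83, 2.11, 1.69, 1.59, -1.12], [0.15, 0.63, -1.05, 2.06, 1.55, 1.61, -0.85]]
-50 -30 0 0 [[-0.2, 0.95, -1.0, 2.08, 1.52, 1.83, 1.88], [-0.51, 0.68, -0.24, 2.1, 1.48, 1.2, 1.99], [0.05, 0.62, -0.99, 2.02, 1.51, 1.6, 2.28]]
-50 -30 0 180 [[-0.28, 0.87, -0.87, 2.08, 1.47, 1.72, -1.26], [-0.05, 0.87, -0.86, 2.07, 1.66, 1.63, -1.12], [0.16, 0.74, -1.19, 2.02, 1.59, 1.77, -0.86]]
-50 -30 0.04 0 [[-0.27, 0.97, -1.0, 2.01, 1.5, 1.86, 1.88], [-0.43, 0.73, -0.43, 2.04, 1.47, 1.35, 2.0], [-0.03, 0.65, -0.99, 1.97, 1.48, 1.66, 2.27]]
-50 -30 0.04 180 [[-0.33, 0.91, -0.9, 2.01, 1.46, 1.77, -1.25], [-0.12, 0.89, -0.87, 2.02, 1.63, 1.67, -1.12], [0.1, 0.8, -1.23, 1.97, 1.59, 1.86, -0.87]]
```

```bash
cat >> h.py <<'E'
LY=-.03; OR,ZT=ori(YAW+np.radians(-40),np.radians(-20),np.pi)
_tip=loc(-.110+.022,LY,0); _h=ZT*[1,1,0]/np.hypot(*ZT[:2])
def P(zt,back=0):
    p=_tip-ZT*.011-_h*back; p[2]=zt; return list(p)
E
python3 - <<'E'
from plant import robot
from h import *
robot.grip(0.0)
for z in (.2,.25,.3):
    j=robot.inverse_kinematics(P(z,.12),list(OR)); print(z,None if j is None else np.round(j,2))
s=robot.sense()
a=np.radians(-55)
robot.goto([.47*np.cos(a),.47*np.sin(a),.3],[np.pi,0,s["tcp_rot"][2]])
s=robot.sense();print(s["t"],s["tcp_pos"],s["joint_pos"])
for z in (.2,.25,.3):
    j=robot.inverse_kinematics(P(z,.12),list(OR)); print(z,None if j is None else np.round(j,2))
print(P(.09),P(.09,.12),s["opening"])
E
```

```text
0.2 [-0.3   0.6  -0.81  2.28  1.53  1.66 -1.18]
0.25 [-0.01  0.7  -1.23  2.24  1.59  1.92 -1.04]
0.3 [-0.13  0.42 -0.99  2.21  1.47  1.65 -0.93]
1.9417 [ 0.26931959 -0.38631385  0.30004752] [ 1.00022934  0.08700825 -0.13711542  1.91455098  0.01342546  1.14009119
 -0.38057761]
0.2 [-0.45  0.53 -0.62  2.28  1.5   1.55 -1.18]
0.25 [-0.44  0.42 -0.62  2.26  1.45  1.51 -1.05]
0.3 [-0.27  0.35 -0.81  2.22  1.43  1.55 -0.93]
[np.float64(0.5932404466458249), np.float64(0.08083871838026305), np.float64(0.09)] [np.float64(0.4964052091885687), np.float64(0.1517113984946541), np.float64(0.09)] 0.0014354825458778885
```

```bash
python3 - <<'E'
from plant import robot
from h import *
robot.move_joints([-0.30,0.60,-0.81,2.28,1.53,1.66,-1.18])
s=robot.sense();print(s["t"],s["tcp_pos"],P(.2,.12))
robot.move_straight(P(.095,.12),attitude=list(OR),vel=.1)
s=robot.sense();print(s["t"],s["tcp_pos"],np.round(s["joint_pos"],2),s["wrist_force"])
for n in ["scene","side"]:
    f=robot.grab_frame(n);cv2.imwrite(f"pics/{n}1.png",f["image"][:,:,::-1])
E
```

```text
4.0667 [0.49473434 0.14873152 0.19760364] [np.float64(0.4964052091885687), np.float64(0.1517113984946541), np.float64(0.2)]
5.2417 [0.49651174 0.15183515 0.09553043] [-0.38  0.84 -0.71  2.29  1.63  1.72 -1.4 ] [ 0.29822139 -0.49760672  0.12202292]
```

View pics/side1.png

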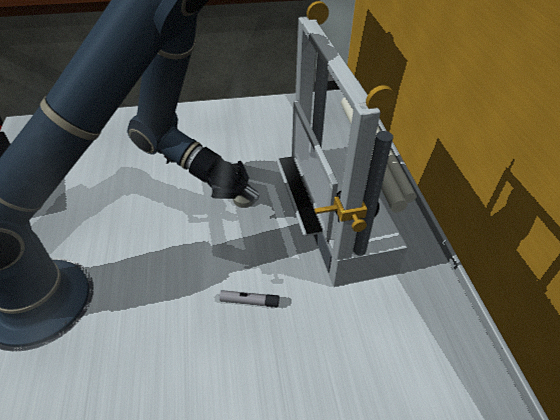

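View pics/scene1.png

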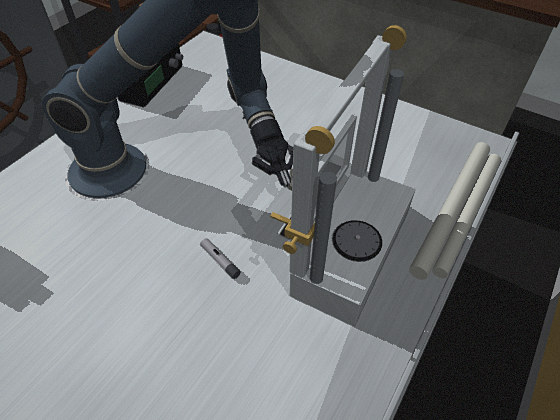

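The side view shows the closed fingertips at (255,193), in front of the lip and above the weight. Wrist force is near zero. Next I go under the lip and up until contact.

```bash
python3 - <<'E'
from plant import robot
from h import *
c=robot.move_straight(P(.092,0),vel=.08,contact_N=4)
s=robot.sense();print(c,s["t"],s["tcp_pos"],s["wrist_force"])
if not c:
    c=robot.move_straight(P(.14,0),vel=.03,contact_N=1.5)
    s=robot.sense();print(c,s["t"],s["tcp_pos"],s["wrist_force"])
for n in ["scene","side"]:
    f=robot.grab_frame(n);cv2.imwrite(f"pics/{n}2.png",f["image"][:,:,::-1])
E
```

```text
True 6.675 [0.58931139 0.0823309  0.0910151 ] [ 0.07565947  0.98983755 -0.30821881]
```

View pics/side2.png

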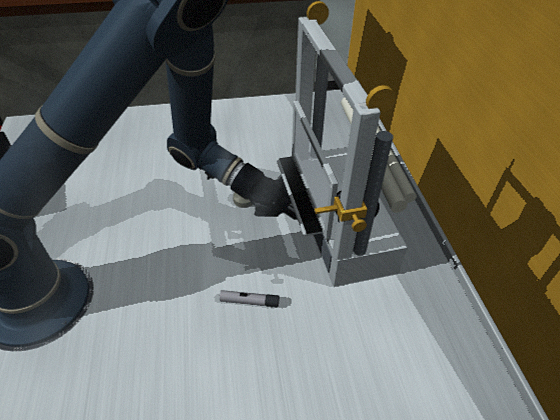

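The side view shows the fingertips under the lip at about (293,210), with the gripper body close to the bead. The contact stop came 4 mm early, with only about 1 N left. I'll back off a little for clearance, then push up.

```bash
python3 - <<'E'
from plant import robot
from h import *
robot.move_straight(P(.092,.013),vel=.05)
s=robot.sense();print(s["t"],s["tcp_pos"],s["wrist_force"])
c=robot.move_straight(P(.14,.013),vel=.03,contact_N=2)
s=robot.sense();print(c,s["t"],s["tcp_pos"],s["wrist_force"])
f=robot.grab_frame("side");cv2.imwrite("pics/side3.png",cv2.resize(f["image"][120:270,220:400,::-1],(720,600),interpolation=cv2.INTER_CUBIC))
E
```

```text
7.1 [0.58251469 0.08931631 0.09193355] [ 0.61329804 -0.01030852 -1.26341584]
True 7.6583 [0.58241112 0.08826062 0.09864745] [ 0.17512389  0.7704054  -0.54831315]
```

View pics/side3.png

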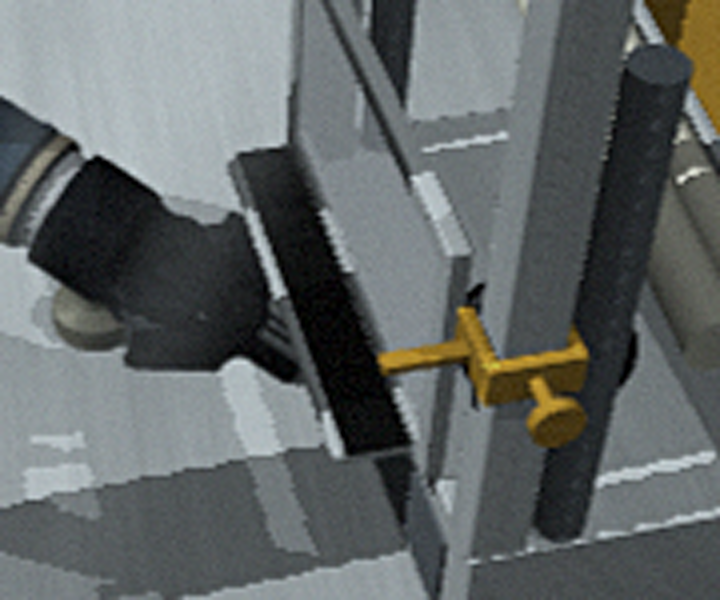

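The side view shows the fingers under the lip at (290,350 in the crop) and the body just outside the bead. The 2 N trigger was within the noise, so I'll lift in a fixed step and read the force.

```bash
python3 - <<'E'
from plant import robot
from h import *
for z in (.108,.114,.120,.126,.135):
    robot.move_straight(P(z,.013),vel=.03); s=robot.sense(); print(round(s["t"],2),np.round(s["tcp_pos"],4),np.round(s["wrist_force"],2))
f=robot.grab_frame("side");cv2.imwrite("pics/side4.png",cv2.resize(f["image"][120:270,220:400,::-1],(720,600),interpolation=cv2.INTER_CUBIC))
np.savez("side4.npz",**f)
E
```

```text
8.2 [0.5813 0.0878 0.1076] [-7.22 -0.05 -1.24]
8.55 [0.5812 0.0878 0.1136] [-7.85 -0.25  0.01]
8.9 [0.5812 0.0878 0.1196] [-6.89 -0.51 -0.88]
9.25 [0.5812 0.0878 0.1256] [-6.8  -1.11 -1.32]
9.7 [0.5812 0.0878 0.1346] [-7.17 -1.15 -0.26]
```

View pics/side4.png

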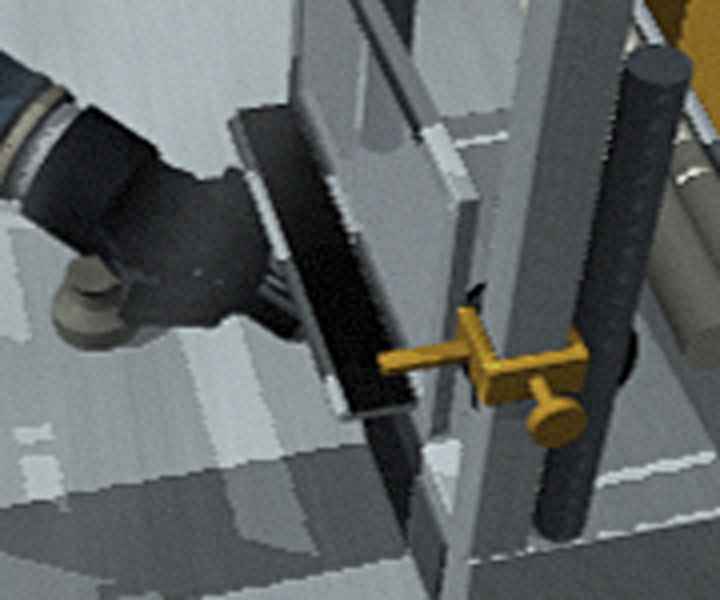

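The window is rising, but the force is -7 N in x and only about -1 N in z. That suggests the knuckles or body are dragging the bead by friction, not the fingertips pushing from below. I'll measure before going on.

```bash
python3 - <<'E'
from h import *
f=dict(np.load("side4.npz")); P_=pts(f)
hsv=cv2.cvtColor(f["image"],cv2.COLOR_RGB2HSV)
b=np.zeros(hsv.shape[:2],bool); b[150:225,290:325]=1
Q=pts(f,(hsv[...,2]<45)&b); Q=Q[(Q[:,2]>.12)&(Q[:,1]<.06)]; print("strip",len(Q),np.percentile(Q[:,2],[5,50,95]))
# gripper dark points near the bead, locker frame
b[:]=0; b[150:215,225:300]=1
Q=pts(f,(hsv[...,2]<90)&b); d=Q[:,:2]-O; c,s=np.cos(YAW),np.sin(YAW)
L=np.c_[d[:,0]*c+d[:,1]*s,-d[:,0]*s+d[:,1]*c,Q[:,2]]
L=L[(L[:,0]<-.112)&(L[:,2]>.06)]
i=np.argsort(-L[:,0])[:60]; print(np.round(L[i][::3],3))
E
```

```text
strip 439 [0.17097008 0.17316537 0.17534662]
[[-0.112 -0.027  0.134]
 [-0.112 -0.015  0.172]
 [-0.112 -0.018  0.147]
 [-0.112 -0.042  0.17 ]
 [-0.113 -0.008  0.172]
 [-0.113 -0.009  0.17 ]
 [-0.113 -0.077  0.169]
 [-0.113  0.106  0.166]
 [-0.113  0.006  0.147]
 [-0.113 -0.022  0.142]
 [-0.113  0.094  0.17 ]
 [-0.114 -0.054  0.17 ]
 [-0.114 -0.063  0.17 ]
 [-0.114 -0.056  0.168]
 [-0.114 -0.073  0.167]
 [-0.114 -0.03   0.171]
 [-0.114  0.092  0.166]
 [-0.114 -0.022  0.17 ]
 [-0.114 -0.016  0.143]
 [-0.114 -0.082  0.17 ]]
```

```bash
python3 - <<'E'
from plant import robot
from h import *
z=robot.sense()["tcp_pos"][2]
robot.move_straight(P(z,.06),vel=.08)
s=robot.sense(); print(s["t"],s["tcp_pos"],np.round(s["wrist_force"],2))
R=Ro.from_euler('xyz',s["tcp_rot"]).as_matrix()
A=[]
for n in ["side","scene"]:
    f=robot.grab_frame(n);cv2.imwrite(f"pics/{n}5.png",cv2.resize(f["image"][120:270,200:400,::-1],(800,600),interpolation=cv2.INTER_CUBIC)); np.savez(n+"5.npz",**f)
    T=(pts(f)-s["tcp_pos"])@R
    T=T[(np.abs(T[:,0])<.09)&(np.abs(T[:,1])<.09)&(T[:,2]<.03)&(T[:,2]>-.12)]
    hz=(T@R.T+s["tcp_pos"]); T=T[(hz[:,2]>.06)]
    print(n,len(T),"tool y up component",R[2])
    A.append(T)
T=np.concatenate(A)
up=np.sign(R[2,1])
for a in np.arange(.02,-.12,-.01):
    q=T[(T[:,2]<=a)&(T[:,2]>a-.01)]
    if len(q): print(round(a,3),len(q),"up",np.round(np.percentile(up*q[:,1],[5,50,98]),3),"x",np.round(np.percentile(q[:,0],[2,98]),3))
E
```

```text
10.4917 [0.54490766 0.11629875 0.13467959] [ 0.85 -0.16 -0.58]
side 2295 tool y up component [-0.00412775  0.93832213 -0.34573768]
scene 1292 tool y up component [-0.00412775  0.93832213 -0.34573768]
0.02 177 up [0.03  0.048 0.088] x [-0.005  0.088]
0.01 205 up [-0.003  0.043  0.087] x [-0.014  0.088]
0.0 165 up [-0.004  0.037  0.087] x [-0.015  0.089]
-0.01 143 up [-0.002  0.011  0.038] x [-0.015  0.088]
-0.02 148 up [-0.004  0.009  0.034] x [-0.019  0.088]
-0.03 234 up [-0.008  0.01   0.029] x [-0.034  0.087]
-0.04 241 up [-0.009  0.01   0.023] x [-0.043  0.086]
-0.05 289 up [-0.009  0.01   0.018] x [-0.05   0.042]
-0.06 338 up [-0.008  0.01   0.018] x [-0.058  0.049]
-0.07 338 up [-0.006  0.011  0.019] x [-0.062  0.054]
-0.08 298 up [-0.001  0.011  0.02 ] x [-0.056  0.049]
-0.09 225 up [-0.002  0.011  0.02 ] x [-0.043  0.037]
-0.1 241 up [0.003 0.01  0.014] x [-0.039  0.034]
-0.11 410 up [0.002 0.018 0.037] x [-0.038  0.032]
```

View pics/side5.png

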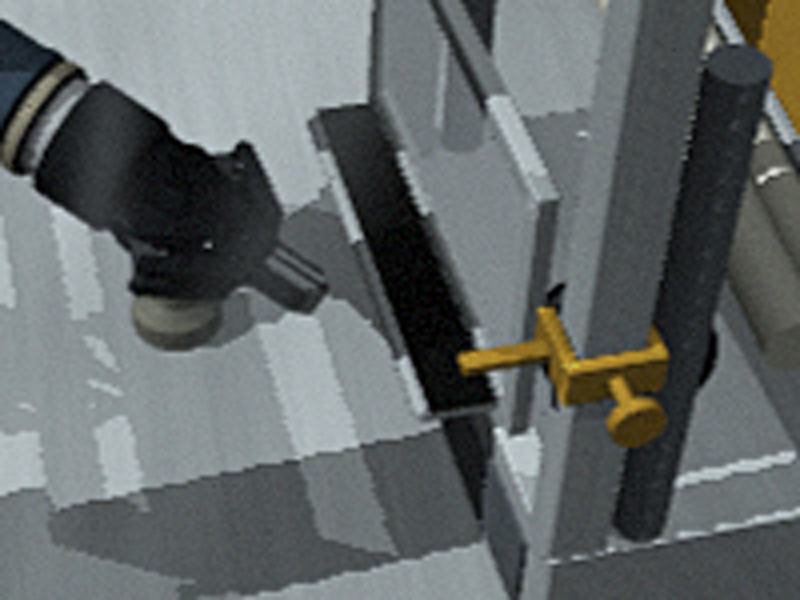

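The tool-frame depth profile explains it. With the jaws horizontal, the closed finger linkage spreads to ±60 mm about 65 mm behind the TCP, and one knuckle was rubbing on the bead. I'll roll the tool 90° so the linkage is vertical, then go in again. The lip is still about 73 mm below the mark.

```bash
cat >> h.py <<'E'
OR2,_=ori(YAW+np.radians(-40),np.radians(-20),np.radians(270)); OR2=list(OR2)
E
python3 - <<'E'
from plant import robot
from h import *
j=robot.inverse_kinematics(P(.125,.06),OR2); print(np.round(j,2), np.round(robot.sense()["joint_pos"],2))
robot.move_straight(P(.125,.07),vel=.03,attitude=OR2)
s=robot.sense(); print(s["t"],s["tcp_pos"],np.round(s["joint_pos"],2),np.round(s["wrist_force"],2))
robot.move_straight(P(.125,.013),vel=.06)
s=robot.sense(); print(s["t"],s["tcp_pos"],np.round(s["wrist_force"],2))
f=robot.grab_frame("side");cv2.imwrite("pics/side6.png",cv2.resize(f["image"][120:270,200:400,::-1],(800,600),interpolation=cv2.INTER_CUBIC))
E
```

```text
Traceback (most recent call last):
TypeError: unsupported operand type(s) for *: 'NoneType' and 'float'
```

```bash
sed -i 's/np.radians(270)/np.radians(90)/' h.py
python3 - <<'E'
from plant import robot
from h import *
j=robot.inverse_kinematics(P(.125,.06),OR2); print(j, np.round(robot.sense()["joint_pos"],2))
robot.move_straight(P(.125,.07),vel=.012,attitude=OR2)
s=robot.sense(); print(s["t"],s["tcp_pos"],np.round(s["joint_pos"],2),np.round(s["wrist_force"],2))
robot.move_straight(P(.125,.013),vel=.06)
s=robot.sense(); print(s["t"],s["tcp_pos"],np.round(s["wrist_force"],2))
f=robot.grab_frame("side");cv2.imwrite("pics/side6.png",cv2.resize(f["image"][120:270,200:400,::-1],(800,600),interpolation=cv2.INTER_CUBIC))
E
```

```text
[-0.35169322  0.71529923 -0.5684791   2.27544833  1.69887238  1.54921205
  0.28079815] [-0.26  0.73 -0.69  2.27  1.71  1.62 -1.25]
12.3083 [0.53680722 0.12210111 0.12500578] [-0.36  0.72 -0.58  2.28  1.68  1.57  0.27] [0.92 0.06 0.14]
13.4083 [0.58259179 0.08894614 0.12493078] [0.27 0.16 0.22]
```

View pics/side6.png

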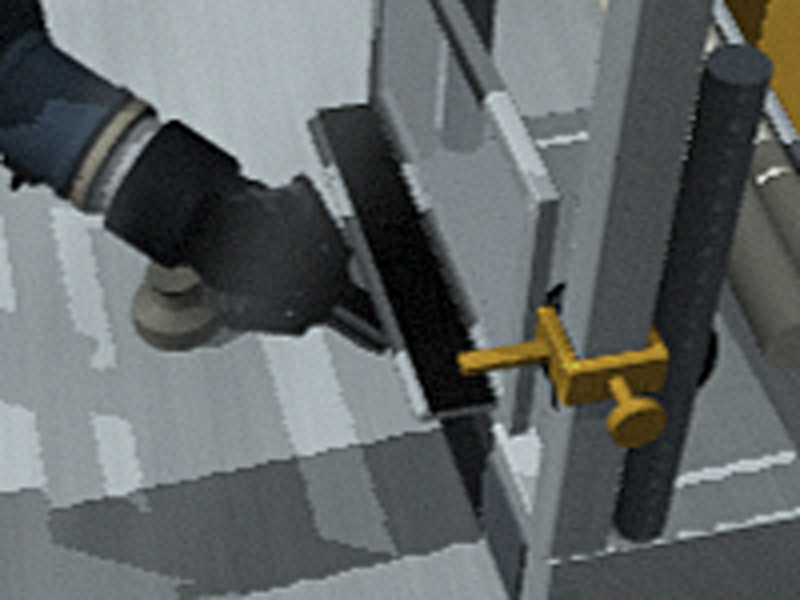

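The side view shows the fingertips under the lip at (385,340), the body clear of the bead, and wrist force near zero. Lifting now.

```bash
python3 - <<'E'
from plant import robot
from h import *
for z in (.135,.142,.149,.156,.163):
    robot.move_straight(P(z,.013),vel=.03); s=robot.sense(); print(round(s["t"],2),np.round(s["tcp_pos"],4),np.round(s["wrist_force"],2))
f=robot.grab_frame("side");cv2.imwrite("pics/side7.png",cv2.resize(f["image"][120:270,200:400,::-1],(800,600),interpolation=cv2.INTER_CUBIC))
hsv=cv2.cvtColor(f["image"],cv2.COLOR_RGB2HSV)
b=np.zeros(hsv.shape[:2],bool); b[140:225,285:325]=1
Q=pts(f,(hsv[...,2]<45)&b); Q=Q[(Q[:,2]>.12)&(Q[:,1]<.06)&(Q[:,0]>.588)]; print("strip",len(Q),np.percentile(Q[:,2],[5,50,95]))
E
```

```text
13.94 [0.5828 0.0886 0.1353] [-0.2   0.05  0.11]
14.32 [0.5828 0.0885 0.1423] [ 0.69 -0.08  0.7 ]
14.71 [0.5826 0.0885 0.1491] [-0.52 -0.41 -1.54]
15.09 [0.5827 0.0884 0.1565] [-1.27  1.17 -1.01]
15.47 [0.5828 0.0885 0.1636] [-2.74 -0.35 -1.96]
strip 369 [0.19152385 0.19369606 0.19575198]
```

View pics/side7.png

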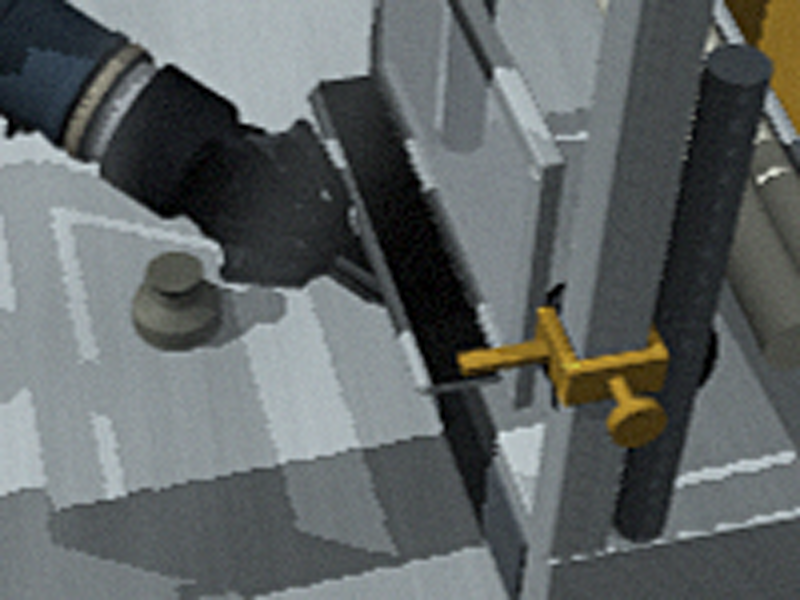

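Contact came at TCP z of about 0.143, as predicted, and the window follows the fingers (strip now at 0.1937). Next I refine the target by measuring the bead top, strip top and pointer top.

```bash
python3 - <<'E'
from h import *
for fn in ["side0","side5","scene0"]:
    f=dict(np.load(fn+".npz")); Q=pts(f); d=Q[:,:2]-O; c,s=np.cos(YAW),np.sin(YAW)
    L=np.c_[d[:,0]*c+d[:,1]*s,-d[:,0]*s+d[:,1]*c,Q[:,2]]
    hsv=cv2.cvtColor(f["image"],cv2.COLOR_RGB2HSV)
    H=hsv[f["range_z"]>0]
    # pointer
    m=(H[:,0]>10)&(H[:,0]<32)&(H[:,1]>120)&(L[:,0]<-.07)&(L[:,0]>-.13)&(L[:,1]<-.14)&(L[:,1]>-.18)&(L[:,2]>.15)
    print(fn,"ptr",m.sum(),np.round(np.percentile(L[m,2],[5,25,50,75,90]),4),np.round([L[m,0].min(),np.median(L[m,1])],4))
    m=(L[:,1]>-.12)&(L[:,1]<.12)&(L[:,2]>.12)&(L[:,2]<.19)
    for a in np.arange(-.120,-.074,.004):
        q=L[m&(L[:,0]>=a)&(L[:,0]<a+.004)]
        if len(q)>5: print(round(a,3),len(q),np.round(np.percentile(q[:,2],[5,50,95]),4))
E
```

```text
side0 ptr 99 [0.2411 0.2426 0.2435 0.2445 0.2447] [-0.107 -0.161]
-0.116 133 [0.1321 0.1357 0.1385]
-0.112 141 [0.1356 0.1374 0.1401]
-0.108 141 [0.1367 0.1394 0.1418]
-0.104 128 [0.1371 0.1396 0.1416]
-0.1 133 [0.1379 0.1397 0.1415]
-0.096 124 [0.1373 0.1394 0.1414]
-0.092 128 [0.1377 0.1396 0.1418]
-0.088 131 [0.1379 0.1396 0.1417]
-0.084 122 [0.1369 0.1393 0.141 ]
-0.08 133 [0.1375 0.1393 0.1417]
-0.076 103 [0.1363 0.1389 0.1425]
side5 ptr 102 [0.2401 0.2425 0.2436 0.2442 0.2447] [-0.1065 -0.1607]
-0.116 139 [0.1664 0.1692 0.1723]
-0.112 138 [0.1692 0.1712 0.1735]
-0.108 147 [0.17   0.1729 0.175 ]
-0.104 137 [0.1713 0.1734 0.1753]
-0.1 126 [0.1714 0.1731 0.1748]
-0.096 135 [0.1711 0.1731 0.1749]
-0.092 132 [0.1716 0.1735 0.1752]
-0.088 130 [0.1715 0.1735 0.175 ]
-0.084 126 [0.1711 0.1732 0.175 ]
-0.08 114 [0.1711 0.1734 0.1752]
-0.076 91 [0.1705 0.173  0.177 ]
scene0 ptr 85 [0.2408 0.2425 0.2434 0.2444 0.2452] [-0.1058 -0.1615]
-0.116 15 [0.1336 0.1355 0.1382]
-0.112 17 [0.1353 0.1371 0.1394]
-0.108 15 [0.1373 0.1396 0.1414]
```

```bash
python3 - <<'E'
from plant import robot
from h import *
def strip(f):
    Q=pts(f); d=Q[:,:2]-O; c,s=np.cos(YAW),np.sin(YAW)
    L=np.c_[d[:,0]*c+d[:,1]*s,-d[:,0]*s+d[:,1]*c,Q[:,2]]
    V=cv2.cvtColor(f["image"],cv2.COLOR_RGB2HSV)[f["range_z"]>0][:,2]
    m=(V<50)&(L[:,0]>-.1)&(L[:,0]<-.08)&(abs(L[:,1])<.12)&(L[:,2]>.15)&(L[:,2]<.27)
    return m.sum(),np.round(np.percentile(L[m,2],[5,50,95]),4)
robot.move_straight(P(.204,.013),vel=.04); robot.sleep(.1)
s=robot.sense(); print(round(s["t"],2),np.round(s["tcp_pos"],4),np.round(s["wrist_force"],2))
f=robot.grab_frame("side"); print(strip(f))
cv2.imwrite("pics/side8.png",cv2.resize(f["image"][120:270,200:400,::-1],(800,600),interpolation=cv2.INTER_CUBIC))
E
```

```text
16.8 [0.583  0.0885 0.2043] [-1.16  0.32 -0.75]
(np.int64(665), array([0.2331, 0.2349, 0.2365]))
```

View pics/side8.png

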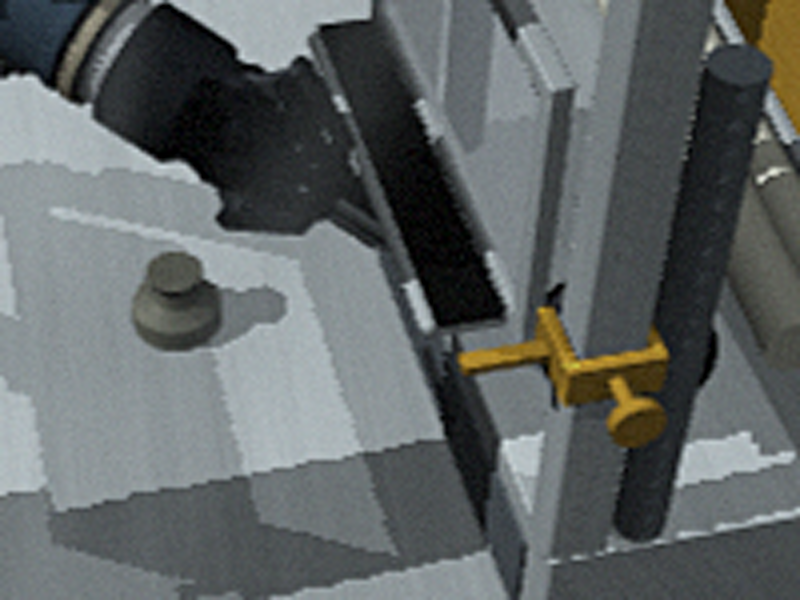

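The side view shows the lip end at (430,325) and the pointer at (465,365), with the strip at 0.2349 against a target of 0.2462. One final 11 mm lift, then check.

```bash
cat >> h.py <<'E'
def meas(f):
    Q=pts(f); d=Q[:,:2]-O; c,s=np.cos(YAW),np.sin(YAW)
    L=np.c_[d[:,0]*c+d[:,1]*s,-d[:,0]*s+d[:,1]*c,Q[:,2]]
    H=cv2.cvtColor(f["image"],cv2.COLOR_RGB2HSV)[f["range_z"]>0]
    m=(H[:,2]<50)&(L[:,0]>-.1)&(L[:,0]<-.08)&(abs(L[:,1])<.12)&(L[:,2]>.15)&(L[:,2]<.27)
    p=(H[:,0]>10)&(H[:,0]<32)&(H[:,1]>120)&(L[:,0]<-.08)&(L[:,0]>-.13)&(L[:,1]<-.145)&(L[:,1]>-.18)&(L[:,2]>.2)
    return m.sum(),np.round(np.percentile(L[m,2],[5,50,95]),4),p.sum(),np.round(np.percentile(L[p,2],[50,75]),4)
E
python3 - <<'E'
from plant import robot
from h import *
robot.move_straight(P(.2152,.013),vel=.02); robot.sleep(.1)
s=robot.sense(); print(round(s["t"],2),np.round(s["tcp_pos"],4),np.round(s["wrist_force"],2))
f=robot.grab_frame("side"); print(meas(f))
E
```

```text
17.66 [0.5829 0.0885 0.2156] [-0.68  0.38 -0.65]
(np.int64(676), array([0.2442, 0.246 , 0.2478]), np.int64(74), array([0.2437, 0.2447]))
```

The strip is at 0.2460, so the lip centre is about 0.241 and level with the pointer. Now down, out and clear.

```bash
python3 - <<'E'
from plant import robot
from h import *
robot.move_straight(P(.195,.013),vel=.04)
robot.move_straight(P(.195,.10),vel=.08)
s=robot.sense(); print(round(s["t"],2),np.round(s["tcp_pos"],4),np.round(s["joint_pos"],2),np.round(s["wrist_force"],2))
try: robot.move_straight(P(.26,.14),vel=.1)
except robot.IKError as e: print("ik",e)
robot.sleep(.5)
s=robot.sense(); print(round(s["t"],2),np.round(s["tcp_pos"],4),np.round(s["wrist_force"],2))
for n in ["side","scene"]:
    f=robot.grab_frame(n); print(n,meas(f) if n=="side" else ""); cv2.imwrite(f"pics/{n}9.png",f["image"][:,:,::-1])
    f0=dict(np.load(n+"0.npz"))
    for nm,(y0,y1,x0,x1) in ({"flash":(285,312,210,290),"weight":(175,215,225,265)} if n=="side" else {"flash":(230,285,190,250)}).items():
        for g in (f0,f):
            b=np.zeros((420,560),bool); b[y0:y1,x0:x1]=1; q=pts(g,b); q=q[(q[:,2]>.012)&(q[:,2]<.055)]; print(nm,len(q),np.round(q.mean(0),4))
E
```

```text
19.61 [0.5128 0.1394 0.195 ] [-0.38  0.56 -0.65  2.28  1.55  1.55  0.4 ] [-0.12 -0.21 -0.25]
21.02 [0.4803 0.1635 0.2598] [-0.   -0.29  0.74]
side (np.int64(570), array([0.2443, 0.2461, 0.2478]), np.int64(73), array([0.2434, 0.2443]))
flash 620 [ 0.4567 -0.0815  0.0211]
flash 623 [ 0.4556 -0.0811  0.0211]
weight 370 [0.4788 0.2293 0.0298]
weight 369 [0.4785 0.2295 0.0297]
scene 
flash 472 [ 0.4604 -0.0827  0.0211]
flash 472 [ 0.4603 -0.0825  0.021 ]
```

View pics/side9.png

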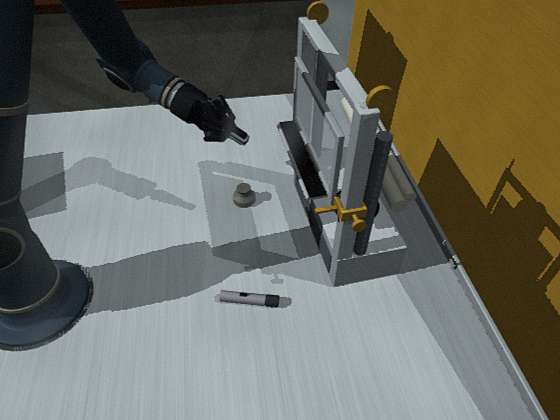

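View pics/scene9.png

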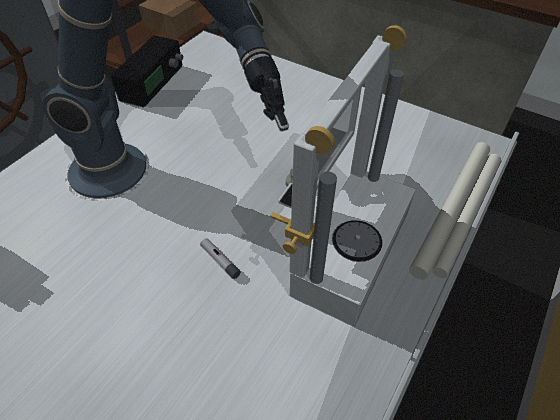

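In both views the gripper is well clear, with its tip at (240,138) in the side view. The lip is beside the pointer, and the flashlight, chart weight and star finder are where they started. Handing in.

```bash
python3 - <<'E'
from plant import robot
print(robot.close_job())
E
```

```text
the job is handed in; nothing more can be done
None
```

I pushed the window up from beneath its lip with the closed fingertips until the lip was level with the brass pointer, then backed out and handed in at about 21 s. No verdict was reported.

- **Height:** After the arm had moved clear, the strip top read 0.246 m, which puts the lip edge at about 0.241 m. The pointer's mid-thickness is also about 0.241 m. The estimated error is 1–2 mm, against the allowed 8 mm.
- **Lip edge estimate:** The lip edge height assumes its strip is flush with the top of the bead, as the depth profile showed.
- **Window at rest:** The strip reading was the same (within 0.1 mm) before and after I withdrew.
- **Loose things:** The flashlight and chart weight measured within about 1 mm of where they started. I checked the star finder by eye only, and it looked unmoved.
- **First try went wrong:** With the jaws horizontal, the finger linkage rubbed on the bead and dragged the window up about 34 mm by friction, with a 7 N sideways force. I backed out, rolled the tool 90° and went in again with the lip still about 73 mm below the mark. From there the window rose with the fingertips all the way to the pointer.
- **Force readings:** Wrist force noise was about 1 N, so two early contact stops were probably false. I judged contact from how the window followed the fingers.

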